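# Turn the pantry carousel and set its brake

## Robot

A 6-joint arm with a two-finger parallel gripper is mounted at the origin on the work surface. World frame = base frame: x ahead of the robot, y to its left, z up, the work surface at z = 0. Lengths are in m, angles in degrees, forces in N, time in s.
With the tool pointing down it reaches from about 0.375 to 0.9 m from the base axis. Payload 3.1 kg.
Tool frame: the origin (TCP) lies at the very end of the fingers, on their centre line; the grasp point (between the pads) lies 19 mm behind it (grasp_offset is the distance from the TCP to the grasp point, in m); z points along the fingers, y is the direction in which the jaws open and shut (so a half turn about z gives the same grasp; the last joint's range is limited). The gripper opens to 87 mm and grips with 3 to 60 N. Pads are 19 mm wide; open, the fingers measure 117 mm over their backs; the gripper's body (75 mm by 190 mm) begins 51 mm behind the grasp point.
Start: joints at [66.033, 30.224, 82.088, -0, 67.689, -10.227], TCP at [0.148, 0.607, 0.223] pointing down, gripper open.
Joint ranges: [-176.69, 176.69], [-43.24, 126.21], [12.49, 139.97], [-82, 262], [0, 151.66], [-163.58, 163.58]. Speed limits (degrees/s): [159.86, 159.86, 180, 180, 180, 180].

## Interface

Orientations are given as a 3x3 rotation matrix whose columns are the frame's x, y, z axes.
In Python, from rig import * gives the robot as it stands. The module is installed in compiled form; this text tells all that it offers.
- The arm moves only by the tool play_rows, never from a script. Its argument "plan" is a list that holds one entry, the list of rows, each a list of 7 numbers: the shift along the world's x, y, z each as a share of 5 cm, from -1 to 1, then the turn, a rotation vector about the world's x, y, z each as a share of pi rad, from -1 to 1, then the gripper's target within -1 to 1 (fully open at 1, half-way at 0, shut at -1). A call has 1 to 12 rows; each row shifts and turns the commanded pose from where the row before left it; what a row does not reach is not made up. A row lasts 1/10 s, in which the tool goes at most 50 mm and 8.59 degrees, less where a joint would pass 70% of its speed; a pose out of reach is approached as far as the arm can. A call with a number of a shift or a turn outside -1 to 1 is refused whole. A call with a gripper value outside its range is refused whole. The fingers move at their own pace and stop on an object; the grip force is fixed at half the most. Time passes only in rows, so rows that do not move let the fingers close. It gives the time, the measured TCP pose, the force and the opening at its end, in the units of the state.
- read_state(): the state, without advancing time (a new reading comes with each control period).
- capture(name): name is "scene" or "top"; returns the picture (400x640x3 uint8, red, green, blue); there is no depth.
- camera_params(name): a dict with "intrinsics" (3x3 intrinsics, pixels), "R" (3x3) and "t" (3): a world point X has camera coordinates R X + t. Camera axes: x right, y down, z forward; pixel columns grow to the right and rows downward; lengths in m; the calibration is good to about 2 mm. A picture is of the moment at which its call begins. camera_params takes no time and is no camera call.
- hand_in(): hands the job in, once; it reports no verdict.
The state is a dict: "time_s": time; "joint_positions": joint angles; "qvel": joint speeds; "tau": joint torques, N m; "position": TCP position; "tcp_rot": TCP orientation; "force": force on the tool from outside, world axes, zero at the start; "moment": the same for the moment, N m; "opening": opening from 0.0 (shut) to 1.0 (fully open).
Only numpy, scipy, OpenCV 4.12 (cv2) and the standard library are available. Lean on these libraries where they do the work, as an engineer would, in place of code of your own. Each camera call takes 0.05 s, during which the arm holds its last target. There are 200 camera calls.

## Task

With one fingertip, push on one of the arms on top of the jar carousel to turn it until the jar with the yellow lid stands right at the red arrow, its middle in line with the arrow. Then push the orange brake lever all the way over, to its stop, and leave the carousel so. Work gently and only by pushing: grip and lift nothing, do not touch the jars, keep them standing on the carousel, and leave the other things on the table where they are.

Things in the scene. Friction and masses are not known exactly. Their poses are not given: they have to be found in the camera images.
- axis_top (a point): The carousel's vertical axis at mid-height of its four turning arms, 170 mm above the table. Carousel: wooden turntable 250 mm in diameter, top 30 mm above the table; column of radius 13 mm; black hub of radius 24 mm, top at 183 mm, carrying a cross of four level arms 90 degrees apart. 40 mm of free height lies between jar lids and arms
- spoke_end (a point): Middle of the blue grip of one of the four like arms, 110 mm from the axis and 170 mm above the table; the others follow at 90, 180 and 270 degrees about the axis. An arm is 16 mm wide and 20 mm high (160 to 180 mm above the table), grey metal, with a blue grip 18 mm wide and 22 mm high on its outer end, reaching 122 mm from the axis
- carousel (a joint): Turning angle of the carousel in rad, growing anticlockwise seen from above; its zero means nothing. It turns either way without limit, with all its jars, against friction (about 0.15 N m, 1.5 N at 100 mm from the axis), and stays where it is left
- arrow (a point): Point 30 mm above the table over the tip of the flat red arrow on the fixed grey plate beside the turntable, 140 mm from the axis. Its x axis is level and points straight away from the carousel's axis; z is up. The arrow points at the axis. A jar is right at the arrow when its centre lies on this x axis on the arrow's side (about x = -55 mm, y = 0)
- brake_pivot (a point): The vertical axis of the brake lever (a steel shaft of radius 9 mm, hub of radius 13 mm up to 170 mm), at the lever's mid-height, 160 mm above the table, 181 mm from the carousel's axis
- brake_end (a point): A point near the outer end of the level brake lever, 95 mm from its pivot, 160 mm above the table. The lever is 102 mm long from the pivot; its outer 50 mm is an orange grip 18 mm wide and 20 mm high (150 to 170 mm above the table), the rest steel 14 mm wide and high
- brake (a joint): Angle of the brake lever in rad: near 0 it is off and points away from the carousel; it grows as the lever swings clockwise seen from above, across the arrow's plate, to its stop at 1.3 (brake on, rubber shoe at the turntable's rim). Friction about 0.07 N m (1 N at 70 mm from the pivot); it stays where it is left
- jar_yellow_mid (a point): Amber jar with the yellow lid, 62 mm in diameter and 90 mm tall with its lid, loose on the turntable, centre about 85 mm from the axis (top at about 120 mm above the table). The point is its centre, half-way up. Must not be touched
- jar_red_mid (a point): Terracotta-brown jar with a red lid, 62 mm in diameter and 90 mm tall with its lid, loose on the turntable, centre about 85 mm from the axis (top at about 120 mm above the table). The point is its centre, half-way up. Must not be touched
- jar_white_mid (a point): Amber jar with a white lid, 62 mm in diameter and 90 mm tall with its lid, loose on the turntable, centre about 85 mm from the axis (top at about 120 mm above the table). The point is its centre, half-way up. Must not be touched
- jar_green_mid (a point): Terracotta-brown jar with a green lid, 62 mm in diameter and 90 mm tall with its lid, loose on the turntable, centre about 85 mm from the axis (top at about 120 mm above the table). The point is its centre, half-way up. Must not be touched
- tin_mid (a point): Food tin, 74 mm in diameter, 100 mm tall, loose on the table right of the carousel; its centre. To be left alone
- mug_mid (a point): Blue mug, 80 mm in diameter, 90 mm tall, loose on the table to the left; its centre. To be left alone
- carton_mid (a point): Plain cardboard carton 60 x 100 x 120 mm, loose on the table at the right, beyond the bowl; its centre. To be left alone
- bowl_mid (a point): White bowl, 140 mm in diameter, 60 mm tall, with an onion in it, loose on the table to the right; its centre. To be left alone
Mind the look-alikes: they are no part of the job. What is shaped like the part that bears jar_yellow_mid but purple is not meant.

How it is judged (in metres and radians):
On the way, in this order (a step that is already met when the one before it is completed fails the run):
1. the yellow-lidded jar stands at the red arrow, the brake still off (y of jar_yellow_mid in the frame of arrow between -0.012 and 0.012 m and x of jar_yellow_mid in the frame of arrow between -0.1 and 0 m and value of joint brake below 0.6 rad and velocity of joint carousel between -0.03 and 0.03 rad/s), for 0.3 s.
2. the brake lever is pushed over to its stop (y of jar_yellow_mid in the frame of arrow between -0.012 and 0.012 m and x of jar_yellow_mid in the frame of arrow between -0.1 and 0 m and value of joint brake above 1.18 rad), for 0.2 s.
At the end, for the whole second after the job is handed in: the yellow-lidded jar's centre is within 12 mm to either side of the arrow's line, on the arrow's side; the brake lever is at 1.18 rad or more (stop at 1.3); the carousel is at rest and all four jars stand upright on it (all of step 2 and velocity of joint carousel between -0.03 and 0.03 rad/s and angle between each of jar_yellow_mid, jar_red_mid, jar_white_mid, jar_green_mid's own z axis and vertical below 0.15 rad and height (world z) of jar_yellow_mid between 0.065 and 0.085 m and height (world z) of jar_red_mid between 0.065 and 0.085 m and height (world z) of jar_white_mid between 0.065 and 0.085 m and height (world z) of jar_green_mid between 0.065 and 0.085 m); the robot touches nothing.
It fails at once if a jar is touched by the robot (over 0.5 N) (contact force between any of the fingers, the arm and jar_yellow above 0.5 N or contact force between any of the fingers, the arm and jar_red above 0.5 N or contact force between any of the fingers, the arm and jar_white above 0.5 N or contact force between any of the fingers, the arm and jar_green above 0.5 N).
It fails at once if a jar is lifted off the carousel, toppled or knocked off (height (world z) of any of jar_yellow_mid, jar_red_mid, jar_white_mid, jar_green_mid above 0.09 m or height (world z) of any of jar_yellow_mid, jar_red_mid, jar_white_mid, jar_green_mid below 0.06 m or angle between any of jar_yellow_mid, jar_red_mid, jar_white_mid, jar_green_mid's own z axis and vertical above 0.3 rad).
It fails at once if the brake lever is pushed over while the yellow-lidded jar is not at the arrow (value of joint brake above 0.7 rad and not (y of jar_yellow_mid in the frame of arrow between -0.012 and 0.012 m and x of jar_yellow_mid in the frame of arrow between -0.1 and 0 m)).
It fails at once if an arm of the carousel or the brake lever is gripped or forced (over 30 N) (contact force between the fingers and carousel above 30 N or contact force between the fingers and brake above 30 N).
It fails at once if the tin, mug, carton or bowl is moved more than 15 mm (distance of any of tin_mid, mug_mid, carton_mid, bowl_mid from where it was at the start of the episode above 0.015 m).
It also fails if it takes over 64 s, if anything falls off the work surface, if the arm or the gripper's body presses on something with over 40 N, if the wrist force passes 120 N, or if a joint passes its speed limit or range.

## Working session

There is one attempt and no reset: what is moved stays moved. The work goes in short steps, Python scripts to look and compute and a tool call to move; the robot and the scene stay as the last step left them, time stands still between calls to the robot, and variables do not carry over. Pictures are saved under pics/ and viewed, about 8 in all and at most 12, crops included, and the job is handed in when it is done.

Besides the shell and the picture viewer there is one more tool, called by a JSON object that holds its "op" and its "data". play_rows: Moves the arm, as the interface text tells. Its arguments: {"type":"object","properties":{"plan":{"type":"array"}},"required":["plan"]}

```bash
mkdir -p pics; python3 - <<'E'
from rig import *
import cv2,numpy as np
for n in("scene","top"):
    cv2.imwrite(f"pics/{n}0.png",capture(n)[:,:,::-1]); p=camera_params(n); print(n,np.round(p["intrinsics"],1).tolist(),np.round(p["R"],3).tolist(),np.round(p["t"],3).tolist())
s=read_state();print(s["time_s"],s["position"],s["tcp_rot"])
E
```

```text
scene [[369.4, 0.0, 317.4], [0.0, 369.4, 200.2], [0.0, 0.0, 1.0]] [[-0.308, 0.951, -0.02], [0.621, 0.185, -0.762], [-0.721, -0.247, -0.647]] [0.203, -0.262, 1.616]
top [[411.2, 0.0, 325.1], [0.0, 411.2, 197.8], [0.0, 0.0, 1.0]] [[0.017, -1.0, -0.017], [-0.995, -0.015, -0.102], [0.102, 0.018, -0.995]] [-0.003, 0.61, 1.394]
0.1 [0.14815006 0.60649151 0.22165213] [[-9.71386333e-01  2.37503724e-01 -7.57559563e-04]
 [ 2.37504749e-01  9.71384603e-01 -1.85656341e-03]
 [ 2.94940971e-04 -1.98336432e-03 -9.99997990e-01]]
```

View pics/top0.png

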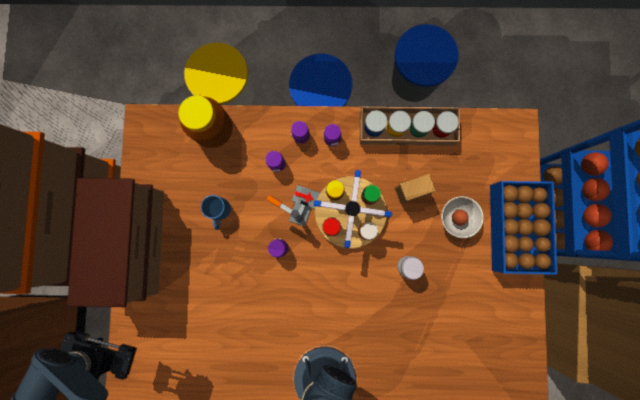

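View pics/scene0.png

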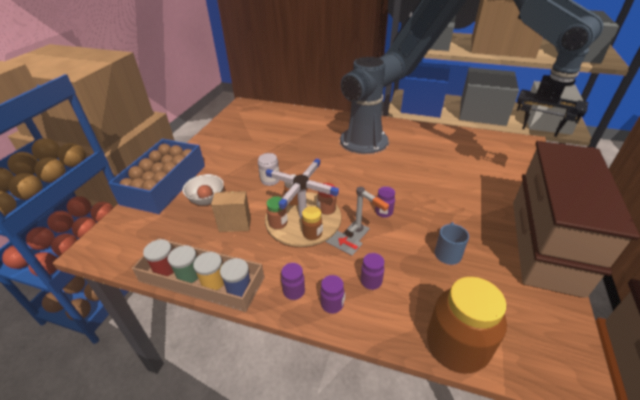

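Candidates for "yellow lid" in the top view: the carousel jar (335,189), the big jar (198,113), a bucket (216,72) and a pot in the crate (400,122). The purple-lidded jars are at (300,131), (332,134), (275,160) and (278,248). The one on the carousel fits the description, so I'll check it in a close crop.

```bash
python3 - <<'E'
import cv2
a=cv2.imread("pics/top0.png")[160:260,255:405]
cv2.imwrite("pics/c0.png",cv2.resize(a,None,fx=5.3,fy=5.3,interpolation=cv2.INTER_CUBIC))
E
```

```text
(no output)
```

View pics/c0.png

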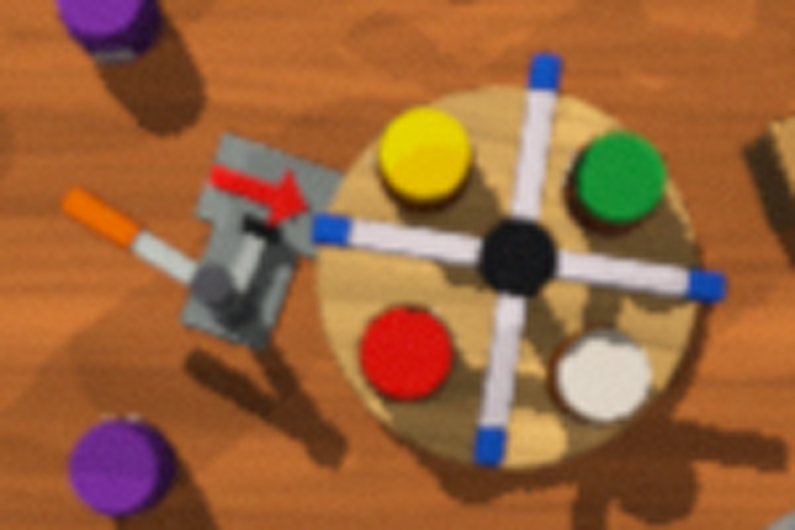

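The crop shows the yellow lid at crop (425,155), the red arrow's tip at about (305,205), the hub at (518,258), and blue grips at (545,72), (705,286), (490,445) and (330,230). The lever's orange grip is at (100,215) and its pivot at (215,285).

```bash
cat > h.py <<'E'
from rig import *
import cv2,numpy as np
P=camera_params("top")
def w(uv,z):
    d=P["R"].T@np.linalg.inv(P["intrinsics"])@np.array([uv[0],uv[1],1.]);c=-P["R"].T@P["t"]
    return (c+d*(z-c[2])/d[2])[:2]
def blobs(im,lo,hi,box=(265,165,400,255),amin=12):
    h=cv2.cvtColor(im,cv2.COLOR_RGB2HSV);m=cv2.inRange(h,lo,hi)
    x0,y0,x1,y1=box;k=np.zeros_like(m);k[y0:y1,x0:x1]=m[y0:y1,x0:x1]
    n,_,s,c=cv2.connectedComponentsWithStats(k)
    return [(c[i],s[i]) for i in range(1,n) if s[i,4]>=amin]
COL=dict(yellow=((24,180,120),(34,255,255),.12),green=((50,120,60),(80,255,255),.12),red=((0,220,120),(4,255,255),.12),blue=((105,150,80),(118,255,255),.17),orange=((8,225,180),(16,255,255),.16))
def look():
    im=capture("top")
    return im,{k:[(np.round(w(c,z),4),np.round(c,1).tolist(),int(s[4]),s[:4].tolist()) for c,s in blobs(im,np.array(lo),np.array(hi))] for k,(lo,hi,z) in COL.items()}
E
python3 - <<'E'
from h import *
im,d=look()
for k,v in d.items():
    for b in v: print(k,*b)
q=lambda x,y:(255+x/5.3-.5,160+y/5.3-.5)
print("hub",w(q(518,258),.183),"tip z.. ",w(q(305,205),.02),w(q(305,205),.03),"pivot",w(q(215,280),.17))
print("lever end",w(q(66,197),.16), "tail mid",w(q(215,178),.03))
E
```

```text
yellow [ 0.6324 -0.0251] [334.7, 188.3] 224 [326, 180, 18, 17]
green [ 0.6177 -0.145 ] [371.5, 193.3] 218 [364, 185, 16, 17]
red [0.6059 0.074 ] [304.1, 195.9] 53 [295, 192, 17, 9]
red [ 0.5084 -0.0157] [331.2, 226.4] 224 [323, 218, 17, 17]
blue [ 0.6736 -0.0951] [357.2, 173.6] 27 [355, 171, 5, 6]
blue [0.5791 0.0302] [316.8, 202.9] 31 [314, 201, 7, 5]
blue [ 0.5492 -0.1901] [387.5, 213.6] 29 [385, 211, 6, 6]
blue [ 0.4543 -0.0655] [347.0, 243.6] 29 [345, 241, 5, 7]
orange [0.5859 0.1683] [273.2, 200.4] 77 [267, 195, 14, 11]
hub [ 0.56331085 -0.07993623] tip z..  [0.60891035 0.05293774] [0.60789682 0.05243201] pivot [0.54852671 0.09744756]
lever end [0.59731597 0.18852497] tail mid [0.62479045 0.11188206]
```

Axis ≈ (0.564, -0.080). Arrow bearing ≈ 72°, yellow jar ≈ 39°, so the carousel has to turn about +33° anticlockwise. I'll push the arm that points to +x (bearing -8°) in +y. First I'll bring the shut gripper over, staying high.

{"op": "play_rows", "data": {"plan": [[[0.2, -0.7, 0.12, 0, 0, 0, -1], [0.2, -0.7, 0.12, 0, 0, 0, -1], [0.2, -0.7, 0.12, 0, 0, 0, -1], [0.2, -0.7, 0.12, 0, 0, 0, -1], [0.2, -0.7, 0.12, 0, 0, 0, -1], [0.4, -0.52, 0, 0, 0, 0, -1], [0.4, -0.52, 0, 0, 0, 0, -1], [0.4, -0.52, 0, 0, 0, 0, -1], [0.4, -0.52, 0, 0, 0, 0, -1], [0.4, -0.52, 0, 0, 0, 0, -1]]]}}

```text
time_s: 1.15
position: [0.2989, 0.3009, 0.2525]
tcp_rot: [[-0.971, 0.237, 0.0], [0.237, 0.971, -0.0], [-0.0, -0.0, -1.0]]
force: [-0.0, 0.1, -0.5]
opening: 0.178
```

{"op": "play_rows", "data": {"plan": [[[0.43, -0.53, 0, 0, 0, 0, -1], [0.43, -0.53, 0, 0, 0, 0, -1], [0.43, -0.53, 0, 0, 0, 0, -1], [0.43, -0.53, 0, 0, 0, 0, -1], [0.43, -0.53, 0, 0, 0, 0, -1], [0.43, -0.53, 0, 0, 0, 0, -1], [0.43, -0.53, 0, 0, 0, 0, -1], [0.43, -0.53, 0, 0, 0, 0, -1], [0.43, -0.53, 0, 0, 0, 0, -1], [0.43, -0.53, 0, 0, 0, 0, -1], [0.43, -0.53, 0, 0, 0, 0, -1], [0.43, -0.53, 0, 0, 0, 0, -1]]]}}

```text
time_s: 2.35
position: [0.5569, -0.0171, 0.2523]
tcp_rot: [[-0.971, 0.238, -0.001], [0.238, 0.971, 0.0], [0.001, 0.0, -1.0]]
force: [0.9, -0.8, -0.6]
opening: 0.006
```

{"op": "play_rows", "data": {"plan": [[[0.42, -0.54, 0, 0, 0, 0, -1], [0.42, -0.54, 0, 0, 0, 0, -1], [0.42, -0.54, 0, 0, 0, 0, -1], [0.42, -0.54, 0, 0, 0, 0, -1], [0.42, -0.54, 0, 0, 0, 0, -1], [0, 0, -0.3, 0, 0, 0, -1], [0, 0, -0.3, 0, 0, 0, -1], [0, 0, 0, 0, 0, 0, -1]]]}}

```text
time_s: 3.15
position: [0.6596, -0.1505, 0.2194]
tcp_rot: [[-0.971, 0.238, -0.006], [0.238, 0.971, 0.003], [0.006, 0.001, -1.0]]
force: [-1.5, 0.7, 0.5]
opening: 0.005
```

```bash
python3 - <<'E'
from h import *
im=capture("scene")[130:280,220:420]
cv2.imwrite("pics/s1.png",cv2.resize(im[:,:,::-1],None,fx=4,fy=4,interpolation=cv2.INTER_CUBIC))
print(read_state()["position"])
E
```

```text
[ 0.66034618 -0.15060329  0.22090048]
```

View pics/s1.png

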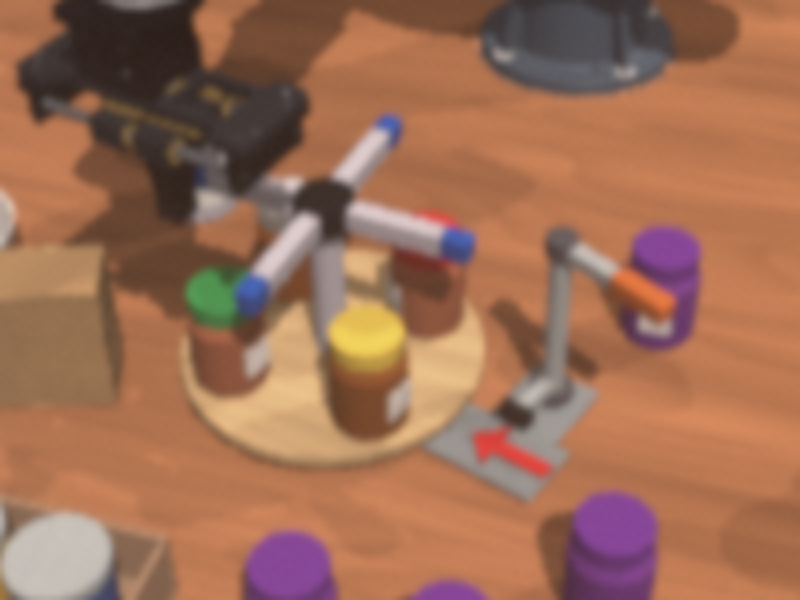

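The shut fingers (crop 180,190) hang in the free gap on the clockwise side of the +x arm (blue grip 253,292), and the jars are well below. Next I descend and push +y.

{"op": "play_rows", "data": {"plan": [[[0, 0, -0.35, 0, 0, 0, -1], [0, 0, -0.35, 0, 0, 0, -1], [0, 0, -0.35, 0, 0, 0, -1], [0, 0, -0.35, 0, 0, 0, -1], [0, 0, 0, 0, 0, 0, -1], [0, 0.12, 0, 0, 0, 0, -1], [0, 0.12, 0, 0, 0, 0, -1], [0, 0.12, 0, 0, 0, 0, -1], [0, 0.12, 0, 0, 0, 0, -1], [0, 0.12, 0, 0, 0, 0, -1], [0, 0.12, 0, 0, 0, 0, -1], [0, 0, 0, 0, 0, 0, -1]]]}}

```text
time_s: 4.4
position: [0.6613, -0.1137, 0.1526]
tcp_rot: [[-0.972, 0.236, -0.0], [0.236, 0.972, 0.0], [0.0, 0.0, -1.0]]
force: [0.4, -0.1, -0.3]
opening: 0.007
```

{"op": "play_rows", "data": {"plan": [[[0, 0.1, 0, 0, 0, 0, -1], [0, 0.1, 0, 0, 0, 0, -1], [0, 0.1, 0, 0, 0, 0, -1], [0, 0.1, 0, 0, 0, 0, -1], [0, 0.1, 0, 0, 0, 0, -1], [0, 0.1, 0, 0, 0, 0, -1], [0, 0.06, 0, 0, 0, 0, -1], [0, 0, 0, 0, 0, 0, -1], [0, 0, 0, 0, 0, 0, -1]]]}}

```text
time_s: 5.3
position: [0.6605, -0.0812, 0.1521]
tcp_rot: [[-0.971, 0.237, -0.002], [0.237, 0.971, 0.001], [0.002, 0.001, -1.0]]
force: [-0.4, 0.3, 0.2]
opening: 0.004
```

```bash
cat >> h.py <<'E'
AX=np.array([.564,-.080])
def rep(tag):
    im,d=look();cv2.imwrite(f"pics/{tag}.png",cv2.resize(im[150:270,240:420,::-1],None,fx=4,fy=4,interpolation=cv2.INTER_CUBIC))
    for k,v in d.items():
        for b in v:
            e=b[0]-AX;print(k,*b[:3],"r %.3f ang %.1f"%(np.hypot(*e),np.degrees(np.arctan2(e[1],e[0]))))
    s=read_state();print(s["time_s"],np.round(s["position"],4),np.round(s["force"],1))
    for b in d["red"]:
        if b[2]<100: e=w(b[1],.015)-AX;print("arrow centroid ang z.015",np.degrees(np.arctan2(e[1],e[0])))
E
python3 -c "
from h import *
rep('t2')"
```

```text
green [ 0.6228 -0.1145] [362.1, 191.6] 55 r 0.068 ang -30.4
red [0.6057 0.0743] [304.0, 195.9] 52 r 0.160 ang 74.9
blue [ 0.5875 -0.1893] [387.2, 201.3] 22 r 0.112 ang -77.9
blue [0.5404 0.0281] [317.2, 215.3] 25 r 0.111 ang 102.3
orange [0.5856 0.1681] [273.3, 200.4] 78 r 0.249 ang 85.0
5.35 [ 0.6606 -0.0814  0.1521] [0.4 0.3 0.6]
arrow centroid ang z.015 71.83694072988571
```

{"op": "play_rows", "data": {"plan": [[[0, 0.06, 0, 0, 0, 0, -1], [0, 0.06, 0, 0, 0, 0, -1], [0, 0.06, 0, 0, 0, 0, -1], [0, 0.06, 0, 0, 0, 0, -1], [0, 0.06, 0, 0, 0, 0, -1], [0, 0.06, 0, 0, 0, 0, -1], [0, 0.04, 0, 0, 0, 0, -1], [0, 0, 0, 0, 0, 0, -1], [0, 0, 0, 0, 0, 0, -1]]]}}

```text
time_s: 6.25
position: [0.6615, -0.0614, 0.1526]
tcp_rot: [[-0.971, 0.237, 0.0], [0.237, 0.971, 0.001], [-0.0, 0.001, -1.0]]
force: [0.4, -0.5, -0.2]
opening: 0.003
```

```bash
python3 -c "
from h import *
rep('t3')"
```

```text
green [ 0.6266 -0.0964] [356.6, 190.4] 25 r 0.065 ang -14.7
red [0.6057 0.0745] [303.9, 195.9] 51 r 0.160 ang 74.9
blue [ 0.6089 -0.1823] [385.0, 194.5] 22 r 0.112 ang -66.3
blue [ 0.4625 -0.1257] [366.5, 241.3] 27 r 0.111 ang -155.8
orange [0.5856 0.1679] [273.3, 200.5] 78 r 0.249 ang 85.0
6.3 [ 0.6614 -0.0614  0.1525] [ 0.2  1.1 -0.6]
arrow centroid ang z.015 71.87548387845825
```

View pics/t3.png

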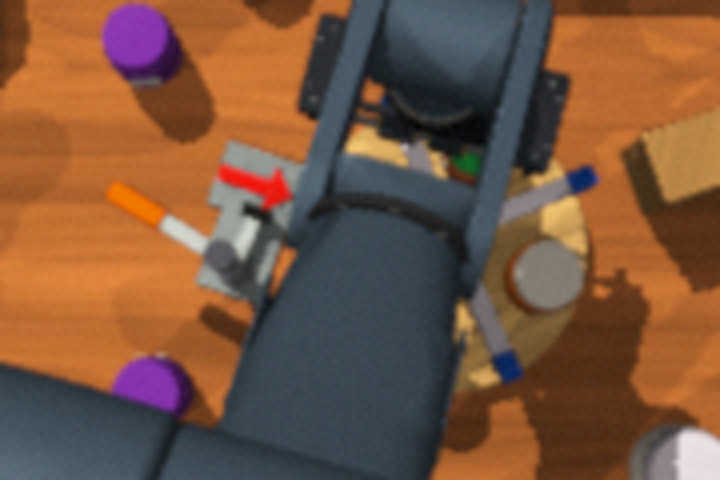

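The arm hides the yellow jar here. The grips at crop (583,180) and (508,365) give +31.6° of about +33° turned. One 2 mm nudge more, then I back off and rise.

{"op": "play_rows", "data": {"plan": [[[0, 0.04, 0, 0, 0, 0, -1], [0, 0, 0, 0, 0, 0, -1], [0, 0, 0, 0, 0, 0, -1], [0, -0.3, 0, 0, 0, 0, -1], [0, -0.3, 0, 0, 0, 0, -1], [0, 0, 0.4, 0, 0, 0, -1], [0, 0, 0.4, 0, 0, 0, -1], [0, 0, 0.4, 0, 0, 0, -1], [0, 0, 0.4, 0, 0, 0, -1], [0, 0, 0.4, 0, 0, 0, -1], [-0.5, 0, 0, 0, 0, 0, -1], [-0.5, 0, 0, 0, 0, 0, -1]]]}}

```text
time_s: 7.5
position: [0.6116, -0.0916, 0.2534]
tcp_rot: [[-0.971, 0.238, 0.002], [0.238, 0.971, -0.001], [-0.003, -0.0, -1.0]]
force: [-0.4, 0.2, -0.1]
opening: 0.006
```

{"op": "play_rows", "data": {"plan": [[[-0.7, 0.2, 0, 0, 0, 0, -1], [-0.7, 0.2, 0, 0, 0, 0, -1], [-0.7, 0.4, 0, 0, 0, 0, -1], [-0.5, 0.6, 0, 0, 0, 0, -1], [-0.2, 0.7, 0, 0, 0, 0, -1], [-0.1, 0.7, 0, 0, 0, 0, -1], [0, 0.7, 0, 0, 0, 0, -1], [0, 0.7, 0, 0, 0, 0, -1], [0, 0.7, 0, 0, 0, 0, -1], [0, 0.7, 0, 0, 0, 0, -1], [0, 0.7, 0, 0, 0, 0, -1], [0, 0.5, 0, 0, 0, 0, -1]]]}}

```text
time_s: 8.7
position: [0.4671, 0.2512, 0.2528]
tcp_rot: [[-0.971, 0.238, 0.001], [0.238, 0.971, 0.001], [-0.001, 0.001, -1.0]]
force: [-0.0, -0.5, -0.2]
opening: 0.004
```

```bash
python3 -c "
from h import *
rep('t4')"
```

```text
yellow [0.5907 0.0027] [325.9, 200.9] 227 r 0.087 ang 72.1
green [ 0.6439 -0.1051] [359.3, 185.1] 218 r 0.084 ang -17.4
red [0.6059 0.074 ] [304.1, 195.9] 53 r 0.160 ang 74.8
red [ 0.482  -0.0549] [343.2, 234.8] 223 r 0.086 ang 163.0
blue [ 0.6653 -0.0338] [337.7, 175.9] 24 r 0.111 ang 24.5
blue [ 0.6107 -0.1818] [384.8, 193.9] 25 r 0.112 ang -65.4
blue [0.5181 0.0206] [319.5, 222.5] 26 r 0.111 ang 114.5
blue [ 0.4634 -0.1269] [366.9, 241.0] 34 r 0.111 ang -155.0
orange [0.5858 0.1677] [273.4, 200.4] 79 r 0.249 ang 85.0
8.75 [0.4672 0.2542 0.2528] [1.1 1.4 0.8]
arrow centroid ang z.015 71.7982470608223
```

View pics/t4.png

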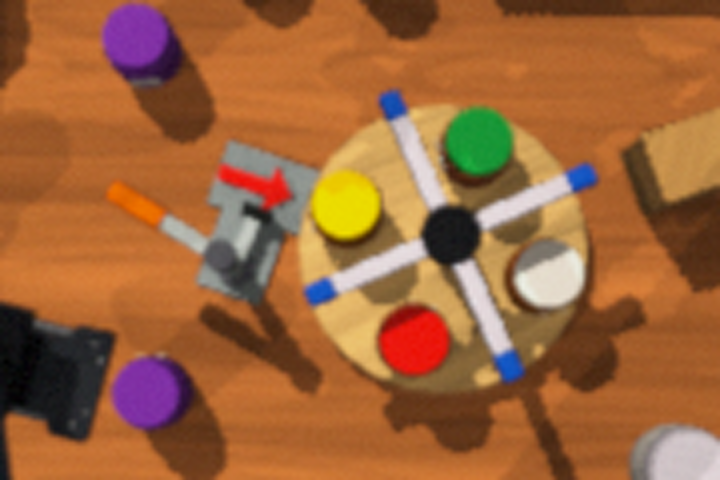

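The top view shows the yellow lid (crop 347,205) in line with the arrow (tip 290,195): bearing 72.1° against 71.8°. The step held well over 0.3 s. Now the brake: I'll go to the lever's anticlockwise side.

{"op": "play_rows", "data": {"plan": [[[0.49, -0.43, 0, 0, 0, 0, -1], [0.49, -0.43, 0, 0, 0, 0, -1], [0.48, -0.42, 0, 0, 0, 0, -1], [0, 0, 0, 0, 0, 0, -1], [0, 0, -0.55, 0, 0, 0, -1], [0, 0, -0.55, 0, 0, 0, -1], [0, 0, -0.55, 0, 0, 0, -1], [0, 0, -0.55, 0, 0, 0, -1], [0, 0, 0, 0, 0, 0, -1]]]}}

```text
time_s: 9.65
position: [0.5363, 0.1849, 0.1392]
tcp_rot: [[-0.971, 0.238, -0.009], [0.238, 0.971, -0.001], [0.008, -0.003, -1.0]]
force: [-1.1, -0.5, 0.0]
opening: 0.004
```

```bash
python3 -c "
from h import *
rep('t5')" | tail -4
```

```text
blue [ 0.4634 -0.1272] [367.0, 241.0] 33 r 0.111 ang -154.9
orange [0.5831 0.1545] [277.6, 201.3] 16 r 0.235 ang 85.3
9.7 [0.538  0.1853 0.1412] [ 0.8 -0.2  0.6]
arrow centroid ang z.015 71.83694072988571
```

View pics/t5.png

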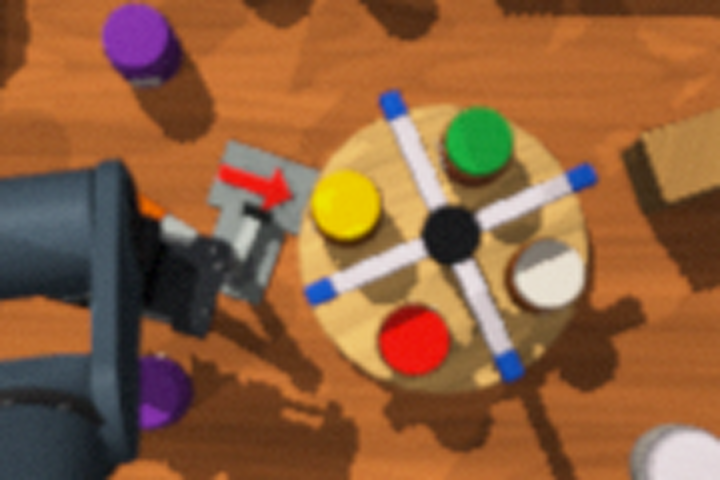

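The lever is unmoved (orange still visible at crop 150,207) and the gripper sits beside it on the anticlockwise side. Now I push along the lever's arc.

{"op": "play_rows", "data": {"plan": [[[0.14, -0.03, 0, 0, 0, 0, -1], [0.14, -0.03, 0, 0, 0, 0, -1], [0.14, -0.03, 0, 0, 0, 0, -1], [0.14, -0.03, 0, 0, 0, 0, -1], [0.115, -0.045, 0, 0, 0, 0, -1], [0.115, -0.045, 0, 0, 0, 0, -1], [0.115, -0.045, 0, 0, 0, 0, -1], [0.115, -0.045, 0, 0, 0, 0, -1], [0.11, -0.09, 0, 0, 0, 0, -1], [0.11, -0.09, 0, 0, 0, 0, -1], [0.11, -0.09, 0, 0, 0, 0, -1], [0.11, -0.09, 0, 0, 0, 0, -1]]]}}

```text
time_s: 10.9
position: [0.6129, 0.1527, 0.1425]
tcp_rot: [[-0.971, 0.238, 0.0], [0.238, 0.971, 0.0], [-0.0, 0.0, -1.0]]
force: [-0.7, 0.4, 0.7]
opening: 0.005
```

```bash
python3 -c "
from h import *
rep('t6')"
```

```text
yellow [0.5915 0.0024] [326.0, 200.6] 234 r 0.087 ang 71.5
green [ 0.6439 -0.1052] [359.3, 185.1] 217 r 0.084 ang -17.5
red [0.6008 0.06  ] [308.3, 197.5] 24 r 0.145 ang 75.3
red [ 0.4818 -0.0543] [343.0, 234.9] 222 r 0.086 ang 162.6
blue [ 0.6653 -0.0338] [337.7, 175.9] 24 r 0.111 ang 24.5
blue [ 0.6107 -0.1818] [384.8, 193.9] 25 r 0.112 ang -65.4
blue [0.5179 0.0203] [319.6, 222.6] 27 r 0.110 ang 114.7
blue [ 0.4634 -0.1269] [366.9, 241.0] 34 r 0.111 ang -155.0
10.95 [0.6143 0.1519 0.1427] [-0.   0.4 -0.1]
arrow centroid ang z.015 71.98475412073257
```

View pics/t6.png

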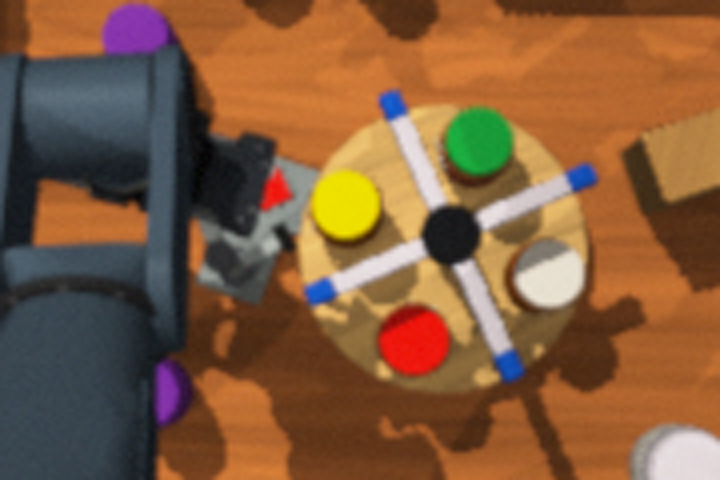

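The lever has swung under the gripper, with its steel at crop (230,240) now pointing up and right. The shoe is nearing the rim and the jar still stands at 71.5–72°. I carry on along the arc.

{"op": "play_rows", "data": {"plan": [[[0.05, -0.1, 0, 0, 0, 0, -1], [0.05, -0.1, 0, 0, 0, 0, -1], [0.05, -0.1, 0, 0, 0, 0, -1], [0.05, -0.1, 0, 0, 0, 0, -1], [0.03, -0.12, 0, 0, 0, 0, -1], [0.03, -0.12, 0, 0, 0, 0, -1], [0.03, -0.1, 0, 0, 0, 0, -1], [0.03, -0.06, 0, 0, 0, 0, -1], [0, 0, 0, 0, 0, 0, -1], [0, 0, 0, 0, 0, 0, -1]]]}}

```text
time_s: 11.95
position: [0.6262, 0.1171, 0.1425]
tcp_rot: [[-0.971, 0.238, -0.004], [0.238, 0.971, 0.007], [0.006, 0.006, -1.0]]
force: [-3.5, 11.4, 2.3]
opening: 0.007
```

```bash
python3 - <<'E'
from h import *
rep('t7')
im=capture("scene")[130:280,220:420]
cv2.imwrite("pics/s7.png",cv2.resize(im[:,:,::-1],None,fx=4,fy=4,interpolation=cv2.INTER_CUBIC))
E
```

```text
yellow [0.5922 0.0028] [325.9, 200.4] 227 r 0.087 ang 71.2
green [ 0.6439 -0.1052] [359.3, 185.1] 217 r 0.084 ang -17.5
red [ 0.4826 -0.0546] [343.1, 234.6] 216 r 0.085 ang 162.7
blue [ 0.6653 -0.0338] [337.7, 175.9] 24 r 0.111 ang 24.5
blue [ 0.6107 -0.1818] [384.8, 193.9] 25 r 0.112 ang -65.4
blue [0.5176 0.02  ] [319.7, 222.7] 27 r 0.110 ang 114.9
blue [ 0.4634 -0.1269] [366.9, 241.0] 34 r 0.111 ang -155.0
12.0 [0.6262 0.1172 0.1425] [-3.5 10.9  2.4]
```

Force of about 11 N: this looks like the stop. I back off, rise and look.

{"op": "play_rows", "data": {"plan": [[[0, 0.2, 0, 0, 0, 0, -1], [0, 0.4, 0, 0, 0, 0, -1], [0, 0.4, 0, 0, 0, 0, -1], [0, 0.1, 0.5, 0, 0, 0, -1], [0, 0, 0.5, 0, 0, 0, -1], [0, 0, 0.5, 0, 0, 0, -1], [0, 0, 0.5, 0, 0, 0, -1], [-0.6, 0.4, 0, 0, 0, 0, -1], [-0.7, 0.4, 0, 0, 0, 0, -1], [-0.7, 0.4, 0, 0, 0, 0, -1], [-0.7, 0.4, 0, 0, 0, 0, -1], [-0.7, 0.3, 0, 0, 0, 0, -1]]]}}

```text
time_s: 13.25
position: [0.4578, 0.2636, 0.2429]
tcp_rot: [[-0.971, 0.237, 0.002], [0.237, 0.971, -0.0], [-0.002, 0.0, -1.0]]
force: [-0.5, 1.1, -1.0]
opening: 0.009
```

```bash
python3 - <<'E'
from h import *
rep('t8')
im=look()[1]
p=np.array([.5485,.0974])
for b in im["orange"]: e=b[0]-p;print("lever",np.hypot(*e),np.degrees(np.arctan2(e[1],e[0])))
E
```

```text
yellow [0.5911 0.0029] [325.8, 200.8] 221 r 0.087 ang 71.9
green [ 0.6439 -0.105 ] [359.2, 185.1] 219 r 0.084 ang -17.4
red [0.6038 0.0675] [306.0, 196.6] 41 r 0.153 ang 74.9
red [ 0.4817 -0.0547] [343.2, 234.9] 222 r 0.086 ang 162.9
blue [ 0.6653 -0.0338] [337.7, 175.9] 24 r 0.111 ang 24.5
blue [ 0.6105 -0.1819] [384.9, 194.0] 26 r 0.112 ang -65.5
blue [0.5178 0.0209] [319.4, 222.6] 27 r 0.111 ang 114.6
blue [ 0.4634 -0.1269] [366.9, 241.0] 34 r 0.111 ang -155.0
orange [0.6237 0.0969] [296.1, 188.8] 66 r 0.187 ang 71.4
13.3 [0.4504 0.2649 0.2423] [-5.3 -0.2 -0.5]
arrow centroid ang z.015 71.85022127098111
lever 0.07600164471904546 -0.3769404795971332
```

View pics/t8.png

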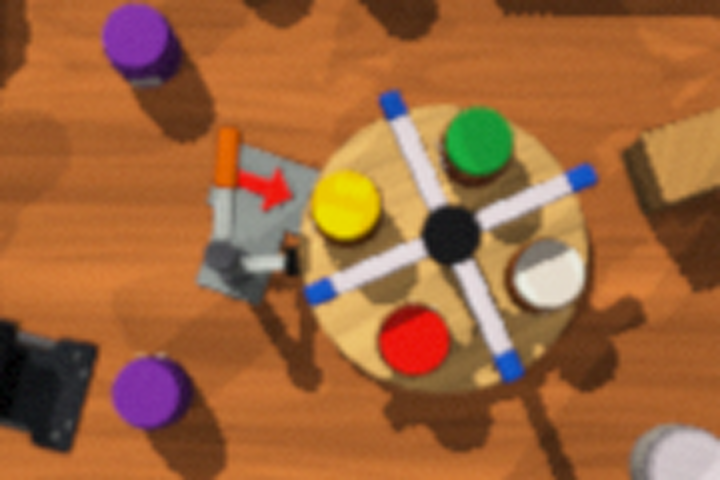

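The lever is at about 0°, against 62° at the start (1.09 rad travelled), and the shoe (crop 292,262) is at the rim. The start angle isn't known, so I'll push once more, a bit firmer, to confirm it's at the stop.

{"op": "play_rows", "data": {"plan": [[[0.59, -0.39, 0, 0, 0, 0, -1], [0.59, -0.39, 0, 0, 0, 0, -1], [0.59, -0.39, 0, 0, 0, 0, -1], [0.59, -0.39, 0, 0, 0, 0, -1], [0.59, -0.39, 0, 0, 0, 0, -1], [0.58, -0.39, 0, 0, 0, 0, -1], [0, 0, 0, 0, 0, 0, -1], [0, 0, -0.5, 0, 0, 0, -1], [0, 0, -0.5, 0, 0, 0, -1], [0, 0, -0.5, 0, 0, 0, -1], [0, 0, -0.5, 0, 0, 0, -1], [0, 0, 0, 0, 0, 0, -1]]]}}

```text
time_s: 14.55
position: [0.6321, 0.1456, 0.1388]
tcp_rot: [[-0.971, 0.238, -0.008], [0.238, 0.971, -0.001], [0.008, -0.003, -1.0]]
force: [-0.4, -0.8, 0.2]
opening: 0.006
```

{"op": "play_rows", "data": {"plan": [[[0, -0.1, 0, 0, 0, 0, -1], [0, -0.1, 0, 0, 0, 0, -1], [0, -0.1, 0, 0, 0, 0, -1], [0, -0.1, 0, 0, 0, 0, -1], [0, -0.1, 0, 0, 0, 0, -1], [0, -0.1, 0, 0, 0, 0, -1], [0, 0, 0, 0, 0, 0, -1], [0, 0, 0, 0, 0, 0, -1]]]}}

```text
time_s: 15.35
position: [0.6351, 0.1169, 0.143]
tcp_rot: [[-0.971, 0.238, 0.001], [0.238, 0.971, 0.002], [-0.0, 0.002, -1.0]]
force: [0.2, 3.2, 2.2]
opening: 0.007
```

{"op": "play_rows", "data": {"plan": [[[0, -0.04, 0, 0, 0, 0, -1], [0, 0, 0, 0, 0, 0, -1], [0, 0, 0, 0, 0, 0, -1]]]}}

```text
time_s: 15.65
position: [0.6351, 0.1166, 0.1429]
tcp_rot: [[-0.971, 0.238, 0.001], [0.238, 0.971, 0.004], [-0.0, 0.004, -1.0]]
force: [1.6, 8.0, 1.4]
opening: 0.008
```

{"op": "play_rows", "data": {"plan": [[[0, -0.04, 0, 0, 0, 0, -1], [0, 0, 0, 0, 0, 0, -1], [0, 0, 0, 0, 0, 0, -1]]]}}

```text
time_s: 15.95
position: [0.6351, 0.1165, 0.143]
tcp_rot: [[-0.971, 0.238, 0.001], [0.238, 0.971, 0.007], [0.0, 0.007, -1.0]]
force: [0.2, 11.6, 1.7]
opening: 0.006
```

{"op": "play_rows", "data": {"plan": [[[0, -0.04, 0, 0, 0, 0, -1], [0, 0, 0, 0, 0, 0, -1], [0, 0, 0, 0, 0, 0, -1]]]}}

```text
time_s: 16.25
position: [0.6351, 0.1163, 0.1431]
tcp_rot: [[-0.971, 0.238, 0.002], [0.238, 0.971, 0.01], [0.001, 0.01, -1.0]]
force: [1.4, 17.4, 0.9]
opening: 0.005
```

Force climbed from 3 to 17 N while the finger moved only 0.6 mm, so the lever is hard on its stop. I withdraw.

{"op": "play_rows", "data": {"plan": [[[0, 0.15, 0, 0, 0, 0, -1], [0, 0.3, 0, 0, 0, 0, -1], [0, 0.4, 0, 0, 0, 0, -1], [0, 0, 0.5, 0, 0, 0, -1], [0, 0, 0.5, 0, 0, 0, -1], [0, 0, 0.5, 0, 0, 0, -1], [0, 0, 0.5, 0, 0, 0, -1], [-0.6, 0.4, 0, 0, 0, 0, -1], [-0.7, 0.4, 0, 0, 0, 0, -1], [-0.7, 0.4, 0, 0, 0, 0, -1], [-0.7, 0.4, 0, 0, 0, 0, -1], [-0.7, 0.3, 0, 0, 0, 0, -1]]]}}

```text
time_s: 17.45
position: [0.4634, 0.2481, 0.2424]
tcp_rot: [[-0.971, 0.237, 0.0], [0.237, 0.971, -0.001], [-0.0, -0.001, -1.0]]
force: [-0.5, 0.7, -0.3]
opening: 0.007
```

{"op": "play_rows", "data": {"plan": [[[0, 0, 0, 0, 0, 0, -1], [0, 0, 0, 0, 0, 0, -1], [0, 0, 0, 0, 0, 0, -1]]]}}

```text
time_s: 17.75
position: [0.4662, 0.2473, 0.2428]
tcp_rot: [[-0.971, 0.238, 0.002], [0.238, 0.971, -0.0], [-0.002, -0.0, -1.0]]
force: [0.6, 0.4, -0.1]
opening: 0.004
```

```bash
python3 - <<'E'
from h import *
rep('t9')
p=np.array([.5485,.0974])
for b in look()[1]["orange"]: e=b[0]-p;print("lever",np.degrees(np.arctan2(e[1],e[0])))
a=cv2.imread("pics/top0.png");b=capture("top")[:,:,::-1]
d=cv2.absdiff(a,b).max(2)
for n,(x,y) in dict(tin=(410,268),mug=(214,210),carton=(416,188),bowl=(462,217)).items(): print(n,d[y-15:y+15,x-18:x+18].mean())
hand_in()
E
```

```text
yellow [0.591  0.0023] [326.0, 200.8] 228 r 0.087 ang 71.8
green [ 0.6438 -0.1052] [359.3, 185.2] 219 r 0.084 ang -17.5
red [0.6038 0.0675] [306.0, 196.6] 41 r 0.153 ang 74.9
red [ 0.4819 -0.0546] [343.1, 234.8] 222 r 0.086 ang 162.8
blue [ 0.6656 -0.0337] [337.6, 175.8] 25 r 0.112 ang 24.5
blue [ 0.6107 -0.1818] [384.8, 193.9] 25 r 0.112 ang -65.4
blue [0.5181 0.0206] [319.5, 222.5] 26 r 0.111 ang 114.5
blue [ 0.4634 -0.1269] [366.9, 241.0] 34 r 0.111 ang -155.0
orange [0.6239 0.097 ] [296.1, 188.7] 67 r 0.187 ang 71.3
17.8 [0.4664 0.2472 0.2427] [-0.1  0.4 -0.9]
arrow centroid ang z.015 71.85022127098111
lever -0.2270626666987648
tin 13.908333333333333
mug 22.743518518518517
carton 9.868518518518519
bowl 13.989814814814816
the job is handed in; nothing more can be done
```

The yellow-lidded jar stands at the red arrow and the brake lever is on its stop; the job is handed in, about 18 s into the 64 s allowed. No verdict was reported.

- **Carousel:** I pushed one arm with the shut fingertips and turned it about 33° anticlockwise. The last look puts the jar at a bearing of 71.8° and the arrow at 71.85°, so they agree to within about 1 mm. It did not shift during or after the braking.
- **Brake:** I pushed the lever over, then pushed again more firmly to check. Force rose from 3 to 17 N while the finger moved only 0.6 mm, so it is hard on its stop.
- **Lever angle:** The camera shows only about 62–63° (1.09 rad) of travel, short of the 1.18 rad needed. The lever's starting angle is not known and would have to be about 0.2 rad for the stop to be at 1.3. I relied on the force, so this check does not fully agree.
- **Jars and gripper:** The lids of the yellow, green and red jars were where expected in the last measurement. I did not measure the white one, but it stood normally in the last picture I viewed. The gripper was clear of everything at the end.
- **Other things on the table:** I compared before and after pictures around the tin, mug, carton and bowl, but shadows and the arm make the result inconclusive. The mug's patch changed most. I planned the finger's path clear of all four, and felt no contact apart from the brake's stop.

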